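# Open the dial padlock and hold it up by its shackle

### The job

The dial padlock lies locked in its cradle on the bench. Leaving it in the cradle, turn the dial clockwise (seen from above), feeling for the notch where it clicks, stops and lets the shackle spring out part of the way; then draw the shackle straight out to its end stop. Then, by the shackle, lift the open lock out of the cradle and finish while still holding it there, motionless, dial upward, about 15 cm above the bench, so that it can be inspected; the job ends with the lock in the gripper, not put down, and the other things on the bench undisturbed.

Things in the scene. Friction and masses are not known exactly. Their poses are not given: they have to be found in the camera images.
- cradle: fixed grey nest: base plate 104 x 104 x 10 mm on the bench; walls 7 mm thick, 16 mm high above the plate, inside 70 x 70 mm, outer faces 42 mm from the centre. On the shackle's side (-x) only two corner stubs that high, and between them a 6 mm sill under the shackle. Origin: centre of its underside. The shackle leaves along its -x; z up.
- lock: loose padlock lying on its back in the cradle, 2 mm of play, about 0.23 kg: square dark steel case 66 x 66 x 28 mm, black dial on top, steel shackle out of its -x side. Origin: centre of the case's underside, 10 mm above the bench at the start. z: up through the dial; -x: the way the shackle slides out. Its yaw at the start is within 0.5 rad of 0 (shackle towards the robot).
- lock_center (a point): middle of the padlock's case, 14 mm above its underside.
- dial_grip (a point): point on the dial's axis (the lock's z axis) at the height to grip, 44 mm above the case's underside. Round knurled knob 39 mm in diameter (41 over the look-only ridges), from 33.5 to 52 mm above the case's underside. Below it a flat skirt 48 mm in diameter, its top at 33.5 mm: keep the fingertips above it.
- dial_top (a point): centre of the knob's top face. The dial has no pointer and its notch is unmarked: it lies 0.9 to 2.3 rad clockwise (seen from above) from the start, so several strokes may be needed. It turns with about 0.03 N m and faint ticks, stays where it is left, and is blocked both ways (0.13 rad of play) once the shackle has sprung out; the stop is felt as torque, and the shackle shows it.
- shackle_grip (a point): midway between the shackle's straight legs, 56 mm from the case's centre along -x while shut; moves with it. Level U of 9 mm round steel bar, axis 14 mm above the case's underside, 45 mm wide over the legs (along y). Legs straight from the case (33 mm from its centre) to 66 mm, then a half-round bow to 88 mm. Can be pinched across both legs from above, fingers closing along y.
- shackle (a joint): how far the shackle is out, m: 0 locked (up to about 0.0006 of rattle; a hard pull while locked strains it to 0.0025 at most), springs out by itself to about 0.006 to 0.008 when the dial reaches its notch, 0.018 at the end stop. Drawing it on takes about 3 N; it stays where it is left.
- weight: bystander, loose: brass check weight 37 mm in diameter, 50 mm high, standing to the robot's right. Origin at the centre of its foot.
- bottle: bystander, loose: amber dropper bottle 35 mm in diameter, 112 mm high, standing to the robot's right. Origin at the centre of its foot.
- driver: bystander, loose: screwdriver 192 mm long lying on the bench to the robot's left, its length along its own y axis at yaw 0. Origin at the middle of its underside.
Mind the look-alikes: they are no part of the job. Of the things shaped like the cradle, the grey one is meant.

How it is judged:
By the outcome, as a careful person would: the job done as asked, in the order asked, and still so for the second after the job is handed in, while the arm keeps its last pose, push and grip.
It also fails if it takes over 64 s, if anything falls off the work surface, if the arm or the gripper's body presses on something with over 40 N, if the wrist force passes 120 N, or if a joint passes its speed limit or range.

### The arm

A 6-joint arm with a two-finger parallel gripper is mounted at the origin on a cart in front of the work surface, level with it; the furniture and walls round the work are solid. World frame = base frame: x ahead of the robot, y to its left, z up, the work surface at z = 0. Lengths are in m, angles in rad, forces in N, time in s.
With the tool pointing down it reaches from about 0.3 to 0.775 m from the base axis. Payload 14.6 kg.
Tool frame: the origin (TCP) lies between the finger pads, 19 mm behind the fingertips; this is the grasp point; x points along the fingers, y is the direction in which the jaws open and shut, and the axes are right-handed (so a half turn about x gives the same grasp; the last joint's range is limited). The gripper opens to 94 mm and grips with 3 to 60 N. Pads are 16 mm wide; open, the fingers measure 119 mm over their backs; the gripper's body (75 mm by 177 mm) begins 78 mm behind the grasp point.
Start: joints at [1.237, 0.3, 1.521, -0, 1.321, -0.067], TCP at [0.145, 0.531, 0.224] pointing down, gripper open.
Joint ranges: [-3.03, 3.03], [-0.79, 2.21], [0.23, 2.52], [-1.04, 4.18], [0, 3.07], [-2.55, 2.55]. Speed limits (rad/s): [2.22, 2.22, 2.57, 3.14, 3.14, 3.14].

### API

Orientations are given as [roll, pitch, yaw] about the fixed x, y, z axes, in that order (R = Rz(yaw) Ry(pitch) Rx(roll)).
In Python, from station import ctrl, viewer, hand_in gives the robot as it stands. The module is installed in compiled form; this text tells all that it offers.
- The arm moves only by the tool play_rows, never from a script. Its argument "deltas" is a list that holds one entry, the list of rows, each a list of 7 numbers: the shift along the tool's x, y, z in mm, then the turn, a rotation vector about the tool's x, y, z in rad, then the finger opening in mm, from 0 to 94. In form: [[[dx, dy, dz, ax, ay, az, gripper], ...]]. A call has 1 to 10 rows; each row shifts and turns the commanded pose from where the row before left it, along the tool's axes as they then stand; what a row does not reach is not made up. A row lasts 1/10 s, in which the tool goes at most 50 mm and 8.59 degrees, less where a joint would pass 70% of its speed; a pose out of reach is approached as far as the arm can. A call with a gripper value outside its range is refused whole. The fingers move at their own pace and stop on an object; "grip_force" is the grip in N (left out, the last holds). Time passes only in rows, so rows that do not move let the fingers close. It gives the time, the measured TCP pose, the force and the opening at its end, in the units of the state.
- ctrl.get_obs(): the state, without advancing time (a new reading comes with each control period).
- viewer.camera(name): name is "side" or "top"; returns a dict with "img" (384x512x3 uint8, red, green, blue), "fx", "fy", "cx", "cy" (pixels), "distortion" ([k1, k2, p1, p2, k3] as OpenCV has them; the pictures are not rectified), "rvec" (rotation vector, rad) and "tvec" (3), from world to camera coordinates, as OpenCV has them. Camera axes: x right, y down, z forward; pixel columns grow to the right and rows downward; lengths in m; the calibration is good to about 2 mm. A picture is of the moment at which its call begins. There is no depth.
- hand_in(): hands the job in, once; it reports no verdict.
The state is a dict: "time_s": time; "qpos": joint angles; "joint_vel": joint speeds; "tau": joint torques, N m; "ee_pos": TCP position; "eef_rot": TCP orientation; "force": force on the tool from outside, world axes, zero at the start; "moment": the same for the moment, N m; "grip_width": finger opening in m.
Only numpy, scipy, OpenCV 4.12 (cv2) and the standard library are available. Lean on these libraries where they do the work, as an engineer would, in place of code of your own. Each camera call takes 0.05 s, during which the arm holds its last target.

## Working session

There is one attempt and no reset: what is moved stays moved. The work goes in short steps, Python scripts to look and compute and a tool call to move; the robot and the scene stay as the last step left them, time stands still between calls to the robot, and variables do not carry over. Pictures are saved under pics/ and viewed, and the job is handed in when it is done.

Besides the shell and the picture viewer there is one more tool, called after "Emit:" by a JSON object that holds its "name" and its "arguments", one argument or row to a line. play_rows: Moves the arm, as the interface text tells. Its arguments: {"type":"object","properties":{"deltas":{"type":"array","items":{"type":"array","items":{"type":"array","items":{"type":"number"}}}},"grip_force":{"type":"number"}},"required":["deltas"]}

```bash
mkdir -p pics
cat > h.py <<'E'
import numpy as np, cv2
from station import ctrl, viewer
def snap(n,tag):
    c=viewer.camera(n); cv2.imwrite(f'pics/{tag}.png',c['img'][:,:,::-1]); 
    np.savez(f'pics/{tag}.npz',**{k:np.array(v) for k,v in c.items()}); return c
def K(c): return np.array([[c['fx'],0,c['cx']],[0,c['fy'],c['cy']],[0,0,1.]],float)
def load(tag): 
    return dict(np.load(f'pics/{tag}.npz'))
def pix2plane(c,uv,z):
    p=cv2.undistortPoints(np.array([[uv]],float),K(c),np.array(c['distortion'],float))[0,0]
    R=cv2.Rodrigues(np.array(c['rvec'],float))[0]; t=np.array(c['tvec'],float).ravel()
    o=-R.T@t; d=R.T@np.array([p[0],p[1],1]); return o+d*(z-o[2])/d[2]
def proj(c,P):
    return cv2.projectPoints(np.array(P,float).reshape(-1,3),np.array(c['rvec'],float),np.array(c['tvec'],float),K(c),np.array(c['distortion'],float))[0].reshape(-1,2)
E
python3 - <<'E'
from h import *
print(ctrl.get_obs())
for n in('top','side'):
    c=snap(n,n+'0'); R=cv2.Rodrigues(np.array(c['rvec'],float))[0]; print(n,c['fx'],-R.T@np.array(c['tvec']).ravel())
E
```

```text
{'time_s': 0.0, 'qpos': array([ 1.23739293e+00,  3.00462478e-01,  1.52160066e+00, -8.70241420e-06,
        1.32069858e+00, -6.66090094e-02]), 'joint_vel': array([ 0.00056736,  0.00028519, -0.00074448,  0.00050108, -0.00149892,
       -0.00159848]), 'tau': array([ 3.50549679e-03, -5.31814384e+01, -3.52730405e+01,  7.09880982e-02,
        2.44872255e-02, -8.48633658e-05]), 'ee_pos': array([0.14493029, 0.530303  , 0.22368277]), 'eef_rot': array([-1.6301953 ,  1.56962723, -1.89698752]), 'force': array([ 0.84592992, -0.92426282,  0.63380863]), 'moment': array([-0.00102304,  0.0354634 ,  0.03989267]), 'grip_width': 0.09412208908281562}
top 379.7068704656709 [ 0.35155028 -0.06254176  1.13549007]
side 358.75730892391084 [ 0.48172114 -1.00348198  0.54491474]
```

View pics/top0.png

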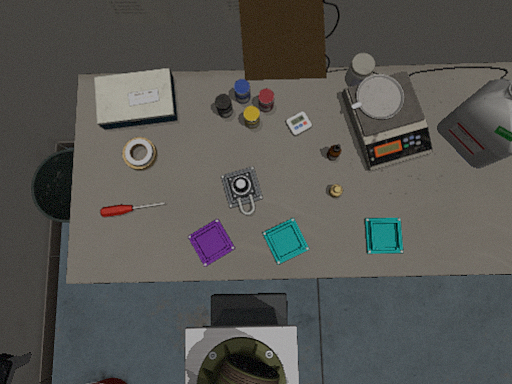

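View pics/side0.png

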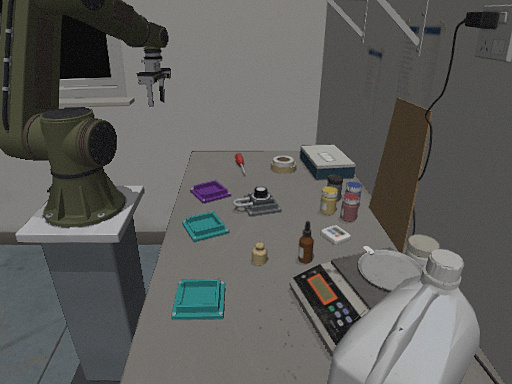

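Run:
```python
from h import *
for t,(a,b,w,h) in {'top0':(205,155,80,70),'side0':(215,170,80,60)}.items():
    im=cv2.imread(f'pics/{t}.png')[b:b+h,a:a+w]; cv2.imwrite(f'pics/{t}z.png',cv2.resize(im,None,fx=8,fy=8,interpolation=cv2.INTER_CUBIC))
c=load('top0'); print(pix2plane(c,(241,184.5),.062), pix2plane(c,(242,187),.0))
```

```text
[ 0.54964524 -0.01134639  0.062     ] [ 0.5532871  -0.01129853  0.        ]
```

View pics/top0z.png

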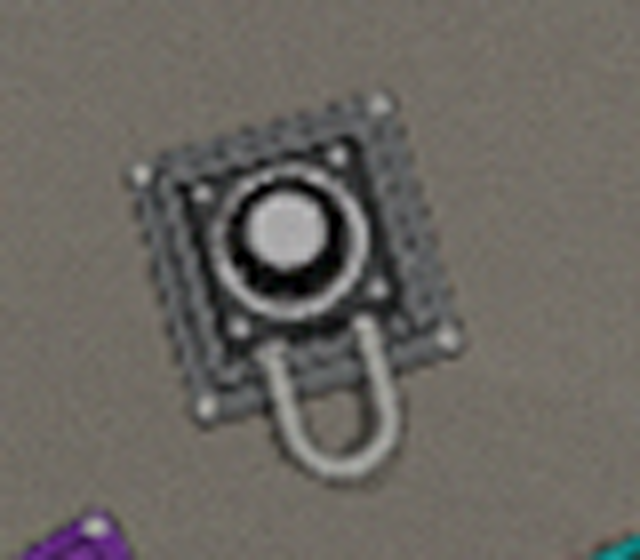

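View pics/side0z.png

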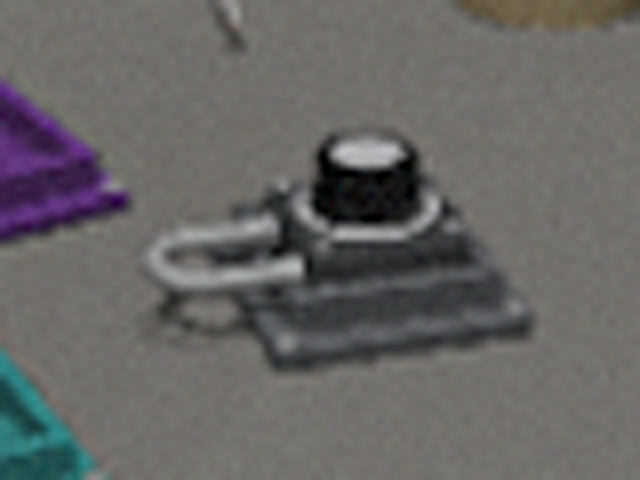

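Run:
```python
from h import *
c=load('top0')
f=lambda u,v:((u+.5)/8-.5+205,(v+.5)/8-.5+155)
def g(L,z): return np.array([pix2plane(c,f(*p),z)[:2] for p in L])
for L,z in(([(142,174),(381,104),(448,341),(206,408)],.012),([(204,194),(339,156),(378,288),(240,329)],.0385)):
    P=g(L,z); d=[P[1]-P[2],P[0]-P[3]]; e=[P[0]-P[1],P[3]-P[2]]
    print(P.mean(0),[np.arctan2(x[1],x[0]) for x in d],[np.arctan2(-x[0],x[1]) for x in e],[np.hypot(*x) for x in d+e])
print(g([(286,230)],.062), g([(288,243)],.0435), g([(342,465)],.024),'bow centre top px')
s=load('side0'); h=lambda u,v:((u+.5)/8-.5+215,(v+.5)/8-.5+170)
print('side knobtop',pix2plane(s,h(368,152),.062))
```

```text
[ 0.55257796 -0.00986953] [np.float64(0.24716557955209997), np.float64(0.25239890753860994)] [np.float64(0.26544651150306164), np.float64(0.24763003447446022)] [np.float64(0.09425681439403968), np.float64(0.09257983490577675), np.float64(0.09418870114082105), np.float64(0.09368847467736655)]
[ 0.55325529 -0.00974773] [np.float64(0.26166612083659646), np.float64(0.24319867631813713)] [np.float64(0.25423860827474154), np.float64(0.2673288642615632)] [np.float64(0.05148867421021054), np.float64(0.05217955611639802), np.float64(0.05168243523538135), np.float64(0.052645421999500085)]
[[ 0.55316935 -0.00942621]] [[ 0.55179133 -0.00916217]] [[ 0.471957  -0.0266751]] bow centre top px
side knobtop [ 0.55511437 -0.00573665  0.062     ]
```

```bash
cat >> h.py <<'E'
from scipy.spatial.transform import Rotation as Ro
def st():
    o=ctrl.get_obs(); R=Ro.from_euler('xyz',o['eef_rot']).as_matrix(); 
    print('t',o['time_s'],'p',o['ee_pos'].round(4),'q',o['qpos'].round(3),'F',o['force'].round(2),'M',o['moment'].round(3),'w',round(o['grip_width'],4))
    print('R',R.round(3).tolist()); return o,R
def to(target):
    o,R=st(); d=R.T@(np.array(target)-o['ee_pos'])*1000; print('tool shift mm',d.round(1)); return d
def yaw_err(yaw): # turn about tool x so tool y is along lock y (mod pi), yaw=lock yaw
    o=ctrl.get_obs(); R=Ro.from_euler('xyz',o['eef_rot']).as_matrix()
    y=R[:,1]; cur=np.arctan2(y[1],y[0]); e=(yaw+np.pi/2-cur+np.pi/2)%np.pi-np.pi/2; print('ax turn',-e)
E
python3 -c "
from h import *
to([.5535,-.0085,.224])"
```

```text
t 0.1 p [0.1449 0.5303 0.2237] q [ 1.237  0.3    1.522  0.     1.321 -0.067] F [ 0.78 -0.28 -0.15] M [-0.064 -0.021  0.025] w 0.094
R [[-0.0, 0.264, 0.965], [-0.001, 0.965, -0.264], [-1.0, -0.001, -0.0]]
tool shift mm [ 1.000e-01 -4.120e+02  5.362e+02]
```

Emit:
{"name": "play_rows", "arguments": {
  "deltas": [
    [[0,-15,20,0,0,0,94],[0,-20,26,0,0,0,94],[0,-22,28,0,0,0,94],[0,-22,28,0,0,0,94],[0,-22,28,0,0,0,94],[0,-22,28,0,0,0,94],[0,-22,28,0,0,0,94],[0,-22,28,0,0,0,94],[0,-22,28,0,0,0,94],[0,-22,28,0,0,0,94]]
  ]
}}

```text
time_s: 1.1
ee_pos: [0.3504, 0.2545, 0.2242]
eef_rot: [-2.424, 1.571, -2.691]
force: [0.2, -0.3, 0.4]
grip_width: 0.0939
```

Emit:
{"name": "play_rows", "arguments": {
  "deltas": [
    [[0,-22,28,0,0,0,94],[0,-22,28,0,0,0,94],[0,-22,28,0,0,0,94],[0,-22,28,0,0,0,94],[0,-22,28,0,0,0,94],[0,-22,28,0,0,0,94],[0,-22,28,0,0,0,94],[0,-22,28,0,0,0,94],[0,-15,20,0,0,0,94],[0,-9,18,0,0,0,94]]
  ]
}}

```text
time_s: 2.1
ee_pos: [0.5503, -0.0077, 0.2238]
eef_rot: [-2.807, 1.57, -3.075]
force: [-0.5, 0.2, 0.4]
grip_width: 0.0938
```

```bash
python3 -c "
from h import *
to([.5535,-.0085,.1])"
```

```text
t 2.1 p [ 0.5503 -0.0077  0.2238] q [-0.081  0.302  1.52  -0.     1.321 -1.383] F [-0.53  0.23  0.39] M [0.008 0.021 0.003] w 0.0938
R [[-0.001, 0.265, 0.964], [-0.0, 0.964, -0.265], [-1.0, -0.0, -0.001]]
tool shift mm [1.238e+02 1.000e-01 3.300e+00]
```

Emit:
{"name": "play_rows", "arguments": {
  "deltas": [
    [[10,0,1,0,0,0,94],[20,0,0,0,0,0,94],[25,0,0,0,0,0,94],[25,0,0,0,0,0,94],[20,0,0,0,0,0,80],[16,0,0,0,0,0,70],[8,0,0,0,0,0,60],[0,0,0,0,0,0,60],[0,0,0,0,0,0,60]]
  ]
}}

```text
time_s: 3.0
ee_pos: [0.5508, -0.0062, 0.1007]
eef_rot: [0.214, 1.57, -0.053]
force: [-0.2, 0.6, 1.0]
grip_width: 0.0605
```

Run:
```python
from h import *
to([.5535,-.0085,.065])
for t,n,(a,b,w,h) in (('top1','top',(205,145,80,70)),('side1','side',(205,130,100,75))):
    snap(n,t); im=cv2.imread(f'pics/{t}.png')[b:b+h,a:a+w]; cv2.imwrite(f'pics/{t}z.png',cv2.resize(im,None,fx=8,fy=8,interpolation=cv2.INTER_CUBIC))
```

```text
t 3.0 p [ 0.5508 -0.0062  0.1007] q [-0.078  0.434  1.645  0.     1.062 -1.382] F [-0.22  0.64  1.  ] M [ 0.031 -0.035 -0.025] w 0.0605
R [[0.0, 0.263, 0.965], [-0.0, 0.965, -0.263], [-1.0, 0.0, 0.0]]
tool shift mm [35.7 -1.5  3.2]
```

View pics/side1z.png

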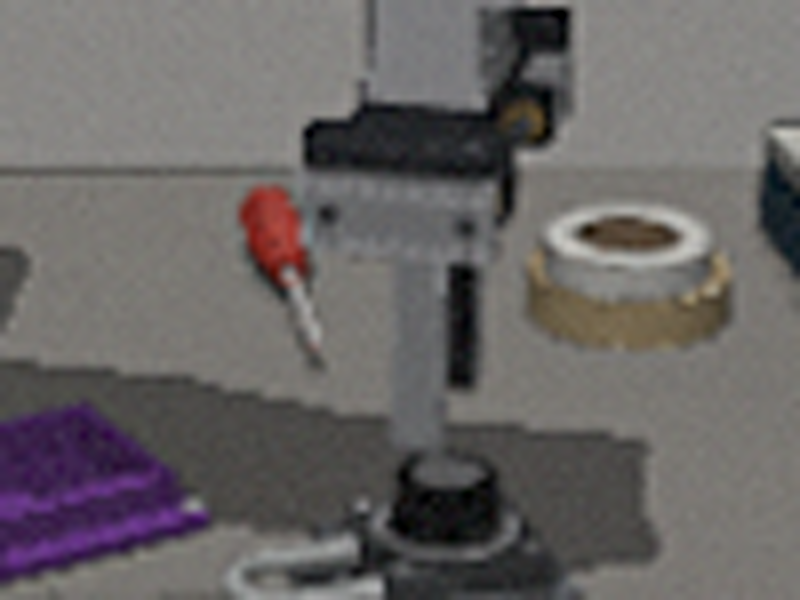

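View pics/top1z.png

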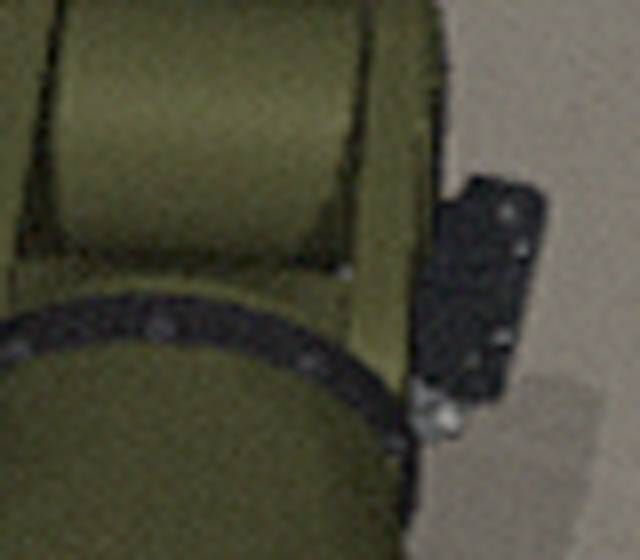

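Emit:
{"name": "play_rows", "arguments": {
  "deltas": [
    [[10,-1.5,3,0,0,0,60],[14,0,0,0,0,0,60],[8,0,0,0,0,0,60],[3.5,0,0,0,0,0,60],[0,0,0,0,0,0,60],[0,0,0,0,0,0,60]]
  ]
}}

```text
time_s: 3.7
ee_pos: [0.5534, -0.0087, 0.0649]
eef_rot: [0.2, 1.571, -0.066]
force: [0.5, -0.1, -0.6]
grip_width: 0.0599
```

Emit:
{"name": "play_rows", "arguments": {
  "deltas": [
    [[0,0,0,0,0,0,45],[0,0,0,0,0,0,36],[0,0,0,0,0,0,36],[0,0,0,0,0,0,36],[0,0,0,0,0,0,36]]
  ],
  "grip_force": 20
}}

```text
time_s: 4.2
ee_pos: [0.5534, -0.0087, 0.065]
eef_rot: [0.184, 1.57, -0.083]
force: [-0.5, 0.3, 2.2]
grip_width: 0.0386
```

Run:
```python
from h import *
to([.5535,-.0085,.065])
for t,n,(a,b,w,h) in (('side2','side',(215,140,100,75)),):
    snap(n,t); im=cv2.imread(f'pics/{t}.png')[b:b+h,a:a+w]; cv2.imwrite(f'pics/{t}z.png',cv2.resize(im,None,fx=8,fy=8,interpolation=cv2.INTER_CUBIC))
```

```text
t 4.2 p [ 0.5534 -0.0087  0.065 ] q [-0.082  0.49   1.659 -0.     0.993 -1.386] F [-0.5   0.33  2.25] M [ 0.001  0.073 -0.02 ] w 0.0386
R [[0.0, 0.264, 0.965], [-0.0, 0.965, -0.264], [-1.0, 0.0, 0.0]]
tool shift mm [-0.   0.2  0. ]
```

View pics/side2z.png

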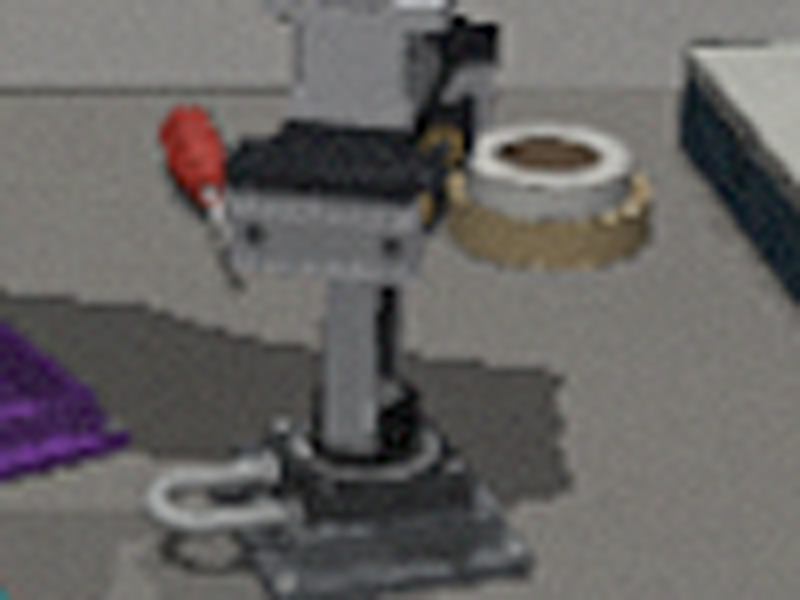

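Emit:
{"name": "play_rows", "arguments": {
  "deltas": [
    [[0,0,0,0.08,0,0,36],[0,0,0,0.08,0,0,36],[0,0,0,0.08,0,0,36],[0,0,0,0.08,0,0,36],[0,0,0,0.08,0,0,36],[0,0,0,0.08,0,0,36],[0,0,0,0.08,0,0,36],[0,0,0,0.08,0,0,36],[0,0,0,0.08,0,0,36],[0,0,0,0.08,0,0,36]]
  ]
}}

```text
time_s: 5.25
ee_pos: [0.5539, -0.0084, 0.065]
eef_rot: [1.344, 1.569, 0.274]
force: [3.7, 3.2, 0.9]
grip_width: 0.0383
```

Run:
```python
from h import *
to([.5535,-.0085,.065])
```

```text
t 5.25 p [ 0.5539 -0.0084  0.065 ] q [-8.100e-02  4.900e-01  1.658e+00  1.000e-03  9.920e-01 -5.830e-01] F [3.7  3.23 0.92] M [ 0.588 -0.731  0.074] w 0.0383
R [[0.002, 0.877, 0.48], [0.0, 0.48, -0.877], [-1.0, 0.002, 0.0]]
tool shift mm [ 0.  -0.4 -0.1]
```

Emit:
{"name": "play_rows", "arguments": {
  "deltas": [
    [[0,0,0,0.05,0,0,36],[0,0,0,0.05,0,0,36],[0,0,0,0.05,0,0,36],[0,0,0,0.05,0,0,36]]
  ]
}}

```text
time_s: 5.65
ee_pos: [0.554, -0.0083, 0.065]
eef_rot: [1.541, 1.569, 0.272]
force: [4.9, 3.7, 0.1]
grip_width: 0.0386
```

Run:
```python
from h import *
st()
```

```text
t 5.65 p [ 0.554  -0.0083  0.065 ] q [-8.100e-02  4.900e-01  1.658e+00  1.000e-03  9.910e-01 -3.840e-01] F [4.85 3.75 0.11] M [ 0.677 -0.884  0.12 ] w 0.0386
R [[0.002, 0.955, 0.298], [0.001, 0.298, -0.955], [-1.0, 0.002, 0.0]]
```

Emit:
{"name": "play_rows", "arguments": {
  "deltas": [
    [[0,0,0,0.05,0,0,36],[0,0,0,0.05,0,0,36],[0,0,0,0.05,0,0,36]]
  ]
}}

```text
time_s: 5.95
ee_pos: [0.5541, -0.0083, 0.0651]
eef_rot: [1.673, 1.568, 0.254]
force: [4.6, 4.3, 0.1]
grip_width: 0.0382
```

Run:
```python
from h import *
st()
```

```text
t 5.95 p [ 0.5541 -0.0083  0.0651] q [-8.100e-02  4.900e-01  1.658e+00  1.000e-03  9.910e-01 -2.340e-01] F [4.58 4.33 0.06] M [ 0.649 -0.934  0.04 ] w 0.0382
R [[0.002, 0.988, 0.151], [0.001, 0.151, -0.988], [-1.0, 0.002, -0.0]]
```

Emit:
{"name": "play_rows", "arguments": {
  "deltas": [
    [[0,0,0,0.05,0,0,36],[0,0,0,0.05,0,0,36],[0,0,0,0.05,0,0,36]]
  ]
}}

```text
time_s: 6.25
ee_pos: [0.5541, -0.0083, 0.0651]
eef_rot: [1.829, 1.568, 0.26]
force: [4.8, 3.7, 0.7]
grip_width: 0.0384
```

Run:
```python
from h import *
st()
```

```text
t 6.25 p [ 0.5541 -0.0083  0.0651] q [-8.100e-02  4.900e-01  1.658e+00  1.000e-03  9.910e-01 -8.400e-02] F [4.75 3.69 0.72] M [ 0.622 -0.896  0.137] w 0.0384
R [[0.002, 1.0, 0.002], [0.001, 0.002, -1.0], [-1.0, 0.002, -0.001]]
```

Emit:
{"name": "play_rows", "arguments": {
  "deltas": [
    [[0,0,0,0.05,0,0,36],[0,0,0,0.05,0,0,36],[0,0,0,0.05,0,0,36]]
  ]
}}

```text
time_s: 6.55
ee_pos: [0.5541, -0.0082, 0.0652]
eef_rot: [1.975, 1.568, 0.256]
force: [4.1, 4.1, 0.7]
grip_width: 0.0387
```

Run:
```python
from h import *
st()
```

```text
t 6.55 p [ 0.5541 -0.0082  0.0652] q [-8.100e-02  4.900e-01  1.658e+00  1.000e-03  9.910e-01  6.600e-02] F [4.15 4.14 0.72] M [ 0.711 -0.884  0.034] w 0.0387
R [[0.002, 0.989, -0.147], [0.001, -0.147, -0.989], [-1.0, 0.002, -0.001]]
```

Emit:
{"name": "play_rows", "arguments": {
  "deltas": [
    [[0,0,0,0.05,0,0,36],[0,0,0,0.05,0,0,36]]
  ]
}}

```text
time_s: 6.75
ee_pos: [0.5541, -0.0082, 0.0652]
eef_rot: [2.101, 1.568, 0.282]
force: [4.3, 3.9, 2.0]
grip_width: 0.0383
```

Run:
```python
from h import *
st()
for t,n,(a,b,w,h) in (('side3','side',(215,140,100,75)),):
    snap(n,t); im=cv2.imread(f'pics/{t}.png')[b:b+h,a:a+w]; cv2.imwrite(f'pics/{t}z.png',cv2.resize(im,None,fx=8,fy=8,interpolation=cv2.INTER_CUBIC))
```

```text
t 6.75 p [ 0.5541 -0.0082  0.0652] q [-8.100e-02  4.900e-01  1.658e+00  1.000e-03  9.910e-01  1.660e-01] F [4.27 3.93 1.98] M [ 0.736 -0.739  0.059] w 0.0383
R [[0.002, 0.969, -0.245], [0.001, -0.245, -0.969], [-1.0, 0.002, -0.001]]
```

View pics/side3z.png

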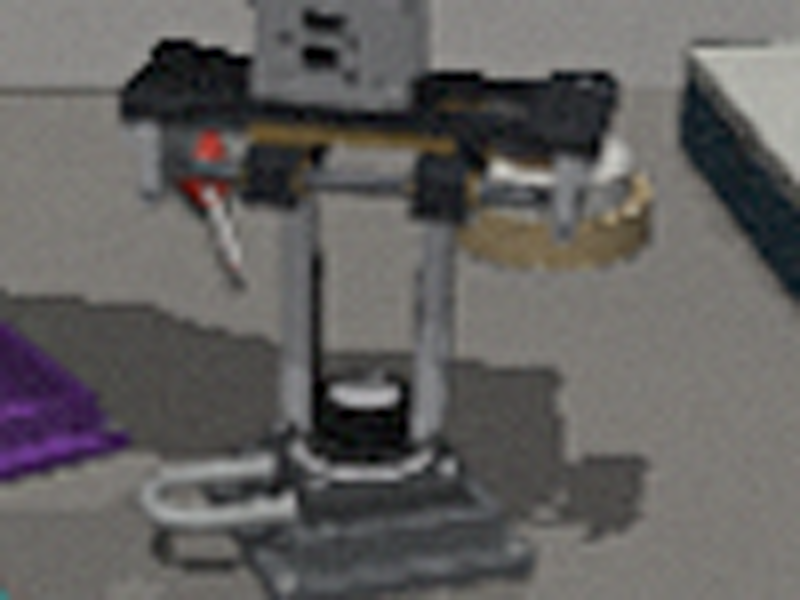

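Emit:
{"name": "play_rows", "arguments": {
  "deltas": [
    [[0,0,0,0.05,0,0,36],[0,0,0,0.05,0,0,36]]
  ]
}}

```text
time_s: 7.0
ee_pos: [0.5541, -0.0082, 0.0652]
eef_rot: [2.231, 1.568, 0.312]
force: [4.2, 5.0, 2.1]
grip_width: 0.0387
```

Run:
```python
from h import *
st()
```

```text
t 7.0 p [ 0.5541 -0.0082  0.0652] q [-8.100e-02  4.900e-01  1.658e+00  1.000e-03  9.920e-01  2.660e-01] F [4.23 5.01 2.08] M [ 0.793 -0.619  0.054] w 0.0387
R [[0.002, 0.94, -0.341], [0.001, -0.341, -0.94], [-1.0, 0.002, -0.001]]
```

Emit:
{"name": "play_rows", "arguments": {
  "deltas": [
    [[0,0,0,0.05,0,0,36],[0,0,0,0.05,0,0,36]]
  ]
}}

```text
time_s: 7.2
ee_pos: [0.5541, -0.0082, 0.0652]
eef_rot: [2.311, 1.568, 0.292]
force: [3.6, 4.5, 0.9]
grip_width: 0.0383
```

Run:
```python
from h import *
st()
```

```text
t 7.2 p [ 0.5541 -0.0082  0.0652] q [-8.100e-02  4.900e-01  1.658e+00  1.000e-03  9.920e-01  3.660e-01] F [3.56 4.49 0.94] M [ 0.809 -0.651  0.039] w 0.0383
R [[0.002, 0.901, -0.433], [0.001, -0.433, -0.901], [-1.0, 0.002, -0.002]]
```

Emit:
{"name": "play_rows", "arguments": {
  "deltas": [
    [[0,0,0,0.05,0,0,36],[0,0,0,0.05,0,0,36]]
  ]
}}

```text
time_s: 7.4
ee_pos: [0.5541, -0.0082, 0.0652]
eef_rot: [2.361, 1.568, 0.243]
force: [5.1, 2.6, 2.0]
grip_width: 0.0385
```

Run:
```python
from h import *
st()
for t,n,(a,b,w,h) in (('side4','side',(215,140,100,75)),):
    snap(n,t); im=cv2.imread(f'pics/{t}.png')[b:b+h,a:a+w]; cv2.imwrite(f'pics/{t}z.png',cv2.resize(im,None,fx=8,fy=8,interpolation=cv2.INTER_CUBIC))
```

```text
t 7.4 p [ 0.5541 -0.0082  0.0652] q [-8.100e-02  4.900e-01  1.658e+00  1.000e-03  9.910e-01  4.660e-01] F [5.1  2.58 1.95] M [ 0.568 -1.076  0.084] w 0.0385
R [[0.002, 0.854, -0.521], [0.001, -0.521, -0.854], [-1.0, 0.002, -0.002]]
```

View pics/side4z.png

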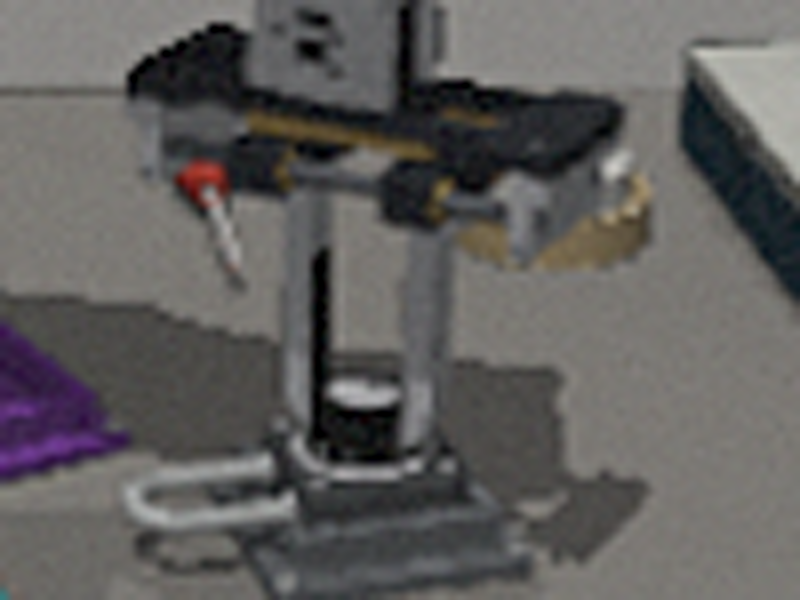

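Run:
```python
from h import *
y=.255; C=np.array([.553,-.009])
u=np.array([-np.cos(y),-np.sin(y)])
c=load('side4')
for s in(0,.007,.018):
    P=C+u*(.088+s); print(s,(proj(c,[*P,.024])-[215,140]+.5)*8-.5)
for t in('side0','side2','side3','side4'):
    im=cv2.imread(f'pics/{t}.png')[:,:,1].astype(int); print(t); print(im[199:206,228:246])
```

```text
0 [[143.101275  512.2553037]]
0.007 [[125.3585165  514.63087465]]
0.018 [[ 97.3600071  518.37822391]]
side0
[[117 111 112 112 109 107 114 132 133 150 167 164 165 159 151 141 137 133]
 [109 109 109 111 106 106 133 155 137 124 121 115 104 101  98  86  80  71]
 [114 114 114 106 103 129 158 120  82  81  90  87  78  58  62  69  58  45]
 [110 109 111 110 112 130 156 125  83  89 109 113 100  71  39  45  39  44]
 [114 109 108 112 100 110 144 150 142 125 121 124 122 105 100 112 117 116]
 [111 108 114 111 104  94 112 143 158 159 153 153 157 146 149 169 171 169]
 [111 113 109 110 113 108  94  94 117 140 148 147 144 143 132 125 115 112]]
side2
[[120 119 119 121 116 114 125 142 149 157 151 152 156 153 146 138 136 127]
 [123 118 117 116 114 117 148 162 134 121 118 117 112 104  97  90  89  78]
 [122 118 123 121 107 133 164 133  84  82  93  97  89  56  63  63  65  40]
 [119 122 119 121 119 138 168 145  93  96 119 125 109  71  42  34  34  43]
 [116 110 116 116 105 116 155 168 151 129 129 125 121 112 107 110 105 110]
 [104 100 101 100  94  88 121 150 166 161 161 140 144 150 165 162 158 158]
 [105 102 
[... 429 characters left out ...]
 113 126 138 133]
 [104  99 106 104 101 104 133 159 168 169 163 164 165 161 158 161 152 146]
 [102 107 103 104 101  96  82  99 108 117 123 130 127 119 113 107  99  97]]
side4
[[122 119 114 114 126 131 140 153 155 157 158 149 145 140 133 127 122 112]
 [120 115 131 138 145 130 122 120 120 115 106 103  87  83  87  82  70  56]
 [121 116 138 173 142  93  77  86  88  89  91  85  82  60  72  72  67  44]
 [124 113 129 165 146  91  85 101 103 100  99 101  94  71  43  52  73  72]
 [115 104 108 152 170 153 136 133 112 109 113 114 127 121 108 122 133 134]
 [101 101 101 119 149 170 178 174 146 142 149 155 159 165 160 159 157 149]
 [102 106  93  89 106 122 131 151 147 149 141 130 124 125 116 106 103  96]]
```

Emit:
{"name": "play_rows", "arguments": {
  "deltas": [
    [[0,0,0,0,0,0,60],[0,0,0,0,0,0,60],[0,0,0,0,0,0,60],[-10,0,0,0,0,0,60],[-20,0,0,0,0,0,60],[-20,0,0,0,0,0,62],[-10,0,0,0.1,0,0,64],[0,0,0,0.13,0,0,66],[0,0,0,0.13,0,0,66],[0,0,0,0.13,0,0,66]]
  ]
}}

```text
time_s: 8.45
ee_pos: [0.5533, -0.0088, 0.1256]
eef_rot: [2.392, 1.57, -0.22]
force: [-0.9, -0.5, -0.9]
grip_width: 0.0658
```

Emit:
{"name": "play_rows", "arguments": {
  "deltas": [
    [[0,0,0,0.13,0,0,66],[0,0,0,0.1,0,0,66],[0,0,0,0.05,0,0,66],[0,0,0,0,0,0,66],[0,0,0,0,0,0,66]]
  ]
}}

```text
time_s: 8.95
ee_pos: [0.5533, -0.0087, 0.1252]
eef_rot: [2.815, 1.57, -0.07]
force: [0.5, 0.6, -0.5]
grip_width: 0.0662
```

Run:
```python
from h import *
to([.5003,-.0224,.033]); yaw_err(.255)
for t,n,(a,b,w,h) in (('side5','side',(215,140,100,75)),('top5','top',(205,145,80,70))):
    snap(n,t); im=cv2.imread(f'pics/{t}.png')[b:b+h,a:a+w]; cv2.imwrite(f'pics/{t}z.png',cv2.resize(im,None,fx=8,fy=8,interpolation=cv2.INTER_CUBIC))
```

```text
t 8.95 p [ 0.5533 -0.0087  0.1252] q [-0.082  0.408  1.618  0.     1.115  1.232] F [ 0.52  0.63 -0.55] M [-0.003  0.15  -0.026] w 0.0662
R [[0.0, 0.254, -0.967], [-0.0, -0.967, -0.254], [-1.0, 0.0, -0.0]]
tool shift mm [92.2 -0.2 54.8]
ax turn 0.0015315078864084342
```

View pics/side5z.png

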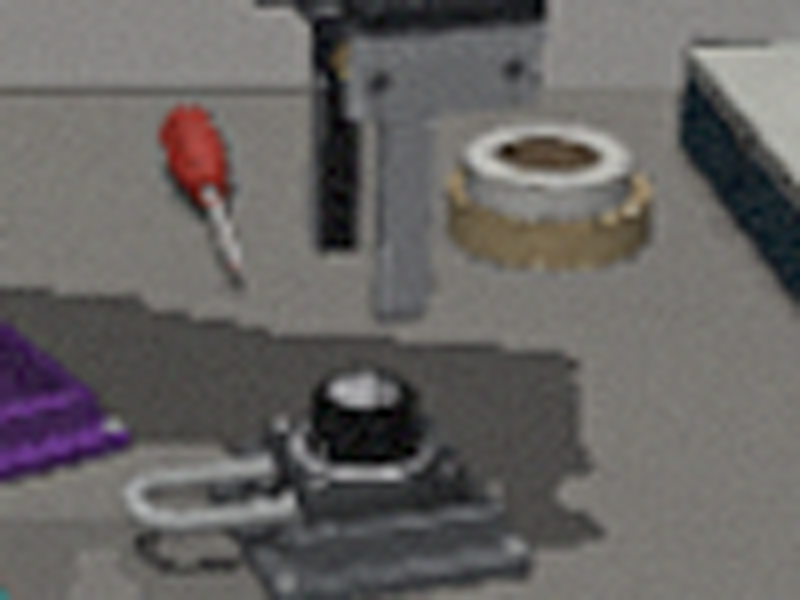

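View pics/top5z.png

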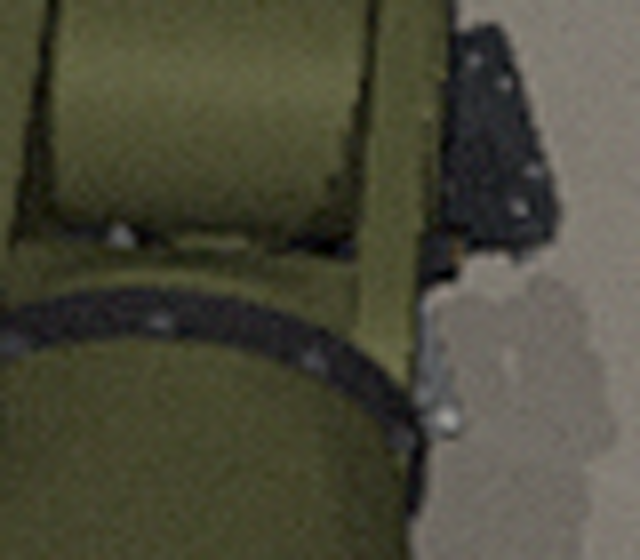

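Emit:
{"name": "play_rows", "arguments": {
  "deltas": [
    [[0,0,15,0,0,0,66],[0,0,25,0,0,0,66],[5,0,15,0,0,0,66],[20,0,0,0,0,0,66],[25,0,0,0,0,0,66],[20,0,0,0,0,0,66],[0,0,0,0,0,0,66],[0,0,0,0,0,0,66]]
  ]
}}

```text
time_s: 9.85
ee_pos: [0.5002, -0.0226, 0.0553]
eef_rot: [-0.139, 1.571, -3.025]
force: [-0.4, -0.4, 0.8]
grip_width: 0.0662
```

Run:
```python
from h import *
to([.5003,-.0224,.033]); yaw_err(.255)
for t,n,(a,b,w,h) in (('side6','side',(205,140,100,75)),):
    snap(n,t); im=cv2.imread(f'pics/{t}.png')[b:b+h,a:a+w]; cv2.imwrite(f'pics/{t}z.png',cv2.resize(im,None,fx=8,fy=8,interpolation=cv2.INTER_CUBIC))
```

```text
t 9.85 p [ 0.5002 -0.0226  0.0553] q [-0.118  0.407  1.814 -0.     0.92   1.197] F [-0.44 -0.36  0.75] M [-0.044  0.124 -0.048] w 0.0662
R [[-0.0, 0.253, -0.968], [-0.0, -0.968, -0.253], [-1.0, -0.0, 0.0]]
tool shift mm [22.3 -0.1 -0.1]
ax turn 0.000323849794634512
```

View pics/side6z.png

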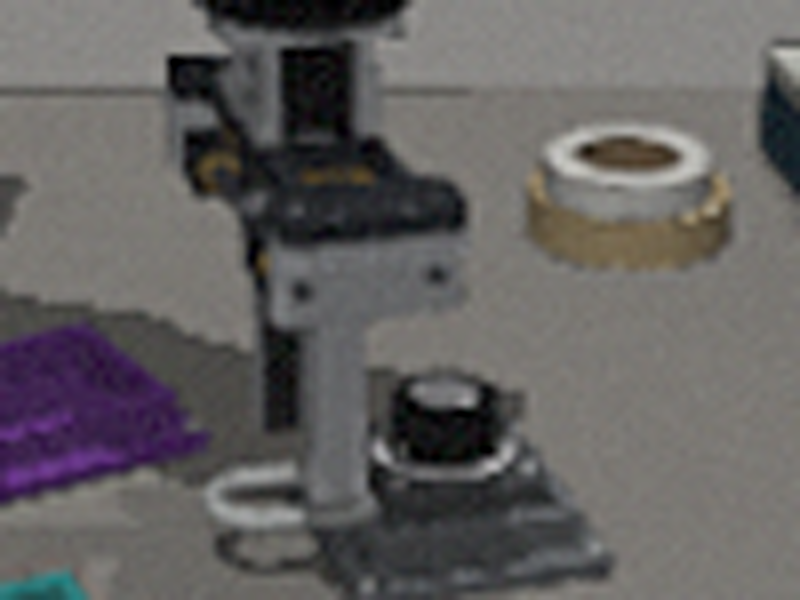

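Looks well aligned. Descend and grip.

Emit:
{"name": "play_rows", "arguments": {
  "deltas": [
    [[10,0,0,0,0,0,66],[8,0,0,0,0,0,66],[4,0,0,0,0,0,66],[0,0,0,0,0,0,66],[0,0,0,0,0,0,55],[0,0,0,0,0,0,42],[0,0,0,0,0,0,42],[0,0,0,0,0,0,42],[0,0,0,0,0,0,42]]
  ],
  "grip_force": 30
}}

```text
time_s: 10.8
ee_pos: [0.5001, -0.0226, 0.0329]
eef_rot: [2.743, 1.571, -0.144]
force: [-0.4, 0.4, 1.9]
grip_width: 0.0438
```

Run:
```python
from h import *
st()
```

```text
t 10.8 p [ 0.5001 -0.0226  0.0329] q [-0.118  0.446  1.824 -0.     0.872  1.198] F [-0.37  0.37  1.92] M [-0.048  0.249  0.005] w 0.0438
R [[0.0, 0.252, -0.968], [-0.0, -0.968, -0.252], [-1.0, 0.0, -0.0]]
```

Emit:
{"name": "play_rows", "arguments": {
  "deltas": [
    [[0,0,2,0,0,0,42],[0,0,2,0,0,0,42],[0,0,2,0,0,0,42],[0,0,2,0,0,0,42]]
  ]
}}

```text
time_s: 11.2
ee_pos: [0.4923, -0.0246, 0.0329]
eef_rot: [2.794, 1.57, -0.093]
force: [1.4, 1.4, 1.2]
grip_width: 0.0439
```

Emit:
{"name": "play_rows", "arguments": {
  "deltas": [
    [[0,0,1,0,0,0,42],[0,0,1,0,0,0,42],[0,0,1,0,0,0,42]]
  ]
}}

```text
time_s: 11.5
ee_pos: [0.4895, -0.0253, 0.0328]
eef_rot: [2.872, 1.57, -0.015]
force: [2.9, 0.7, 1.0]
grip_width: 0.044
```

Emit:
{"name": "play_rows", "arguments": {
  "deltas": [
    [[0,0,1,0,0,0,42],[0,0,0,0,0,0,42]]
  ]
}}

```text
time_s: 11.7
ee_pos: [0.4888, -0.0256, 0.0329]
eef_rot: [2.825, 1.57, -0.062]
force: [4.2, 2.6, 0.8]
grip_width: 0.0441
```

Run:
```python
from h import *
st()
for t,n,(a,b,w,h) in (('side7','side',(205,140,100,75)),):
    snap(n,t); im=cv2.imread(f'pics/{t}.png')[b:b+h,a:a+w]; cv2.imwrite(f'pics/{t}z.png',cv2.resize(im,None,fx=8,fy=8,interpolation=cv2.INTER_CUBIC))
```

```text
t 11.7 p [ 0.4888 -0.0256  0.0329] q [-0.127  0.426  1.855  0.     0.859  1.189] F [4.16 2.63 0.77] M [ 0.23  -0.691  0.13 ] w 0.0441
R [[0.001, 0.252, -0.968], [-0.0, -0.968, -0.252], [-1.0, 0.0, -0.001]]
```

View pics/side7z.png

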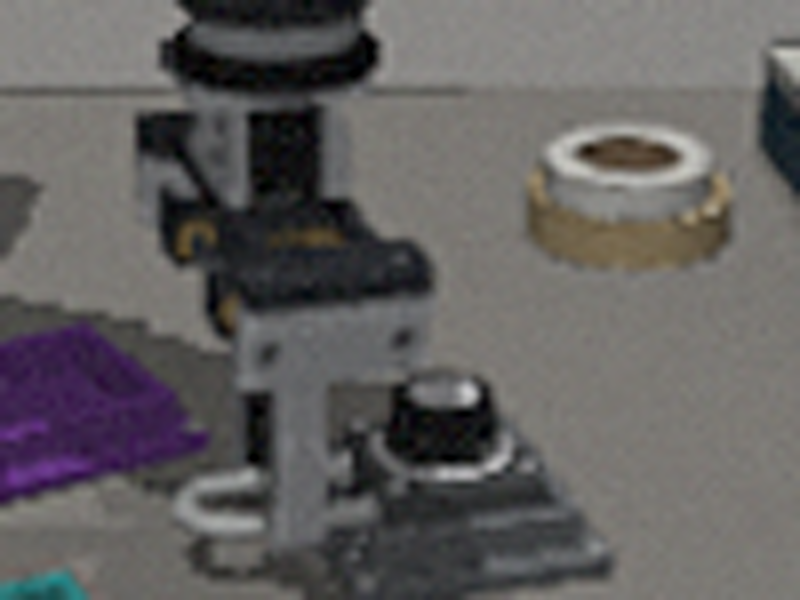

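Emit:
{"name": "play_rows", "arguments": {
  "deltas": [
    [[0,0,1,0,0,0,42],[0,0,0,0,0,0,42]]
  ]
}}

```text
time_s: 11.95
ee_pos: [0.4883, -0.0258, 0.033]
eef_rot: [2.863, 1.568, -0.023]
force: [8.4, 1.4, -3.4]
grip_width: 0.0436
```

Emit:
{"name": "play_rows", "arguments": {
  "deltas": [
    [[0,0,1,0,0,0,42],[0,0,0,0,0,0,42]]
  ]
}}

```text
time_s: 12.15
ee_pos: [0.4879, -0.026, 0.0331]
eef_rot: [2.88, 1.567, -0.007]
force: [12.7, 4.2, -5.3]
grip_width: 0.044
```

Run:
```python
from h import *
st()
```

```text
t 12.15 p [ 0.4879 -0.026   0.0331] q [-1.280e-01  4.230e-01  1.859e+00  1.000e-03  8.560e-01  1.187e+00] F [12.67  4.21 -5.27] M [ 0.722 -2.175  0.398] w 0.044
R [[0.004, 0.252, -0.968], [-0.0, -0.968, -0.252], [-1.0, 0.001, -0.004]]
```

Emit:
{"name": "play_rows", "arguments": {
  "deltas": [
    [[0,0,-1,0,0,0,52],[0,0,0,0,0,0,58],[0,0,0,0,0,0,58],[0,0,-3,0,0,0,58],[0,0,-6,0,0,0,58],[0,0,-5,0,0,0,58],[0,0,0,0,0,0,58],[0,0,0,0,0,0,58]]
  ]
}}

```text
time_s: 12.95
ee_pos: [0.501, -0.0222, 0.0326]
eef_rot: [-0.359, 1.57, 3.038]
force: [-0.3, -0.3, 0.2]
grip_width: 0.0577
```

Run:
```python
from h import *
to([.5012,-.0222,.033])
for t,n,(a,b,w,h) in (('side8','side',(205,140,100,75)),):
    snap(n,t); im=cv2.imread(f'pics/{t}.png')[b:b+h,a:a+w]; cv2.imwrite(f'pics/{t}z.png',cv2.resize(im,None,fx=8,fy=8,interpolation=cv2.INTER_CUBIC))
    print(cv2.imread(f'pics/{t}.png')[199:206,220:240,1])
```

```text
t 12.95 p [ 0.501  -0.0222  0.0326] q [-0.117  0.448  1.821 -0.     0.873  1.198] F [-0.34 -0.34  0.18] M [-0.04   0.143  0.035] w 0.0577
R [[-0.0, 0.252, -0.968], [0.0, -0.968, -0.252], [-1.0, -0.0, 0.0]]
tool shift mm [-0.4  0.  -0.2]
[[ 82  84  93  91  83  69  64  64  67  93 114 105 116 121 134 139 151 169
  157 165]
 [126 118 105 111  97  74  70  87 108 132 164 152 156 152 145 141 137 122
  123 114]
 [109 103 105 103 109 106 107 129 147 127 118 109 101  93  86  79  71  68
   58  61]
 [114 108  99 102 102 104 111 136 137  99  76  84  65  69  74  68  68  54
   51  52]
 [122 117 109 106 111 111 112 139 144 117  91  99  96 107 105 103  87  73
   74  74]
 [111 118 110 101 106 110 106 131 150 152 137 126 124 130 129 126 126 130
  129 135]
 [103 104 105 103 107 105  98  96 123 142 159 163 166 165 165 163 158 156
  151 146]]
```

View pics/side8z.png

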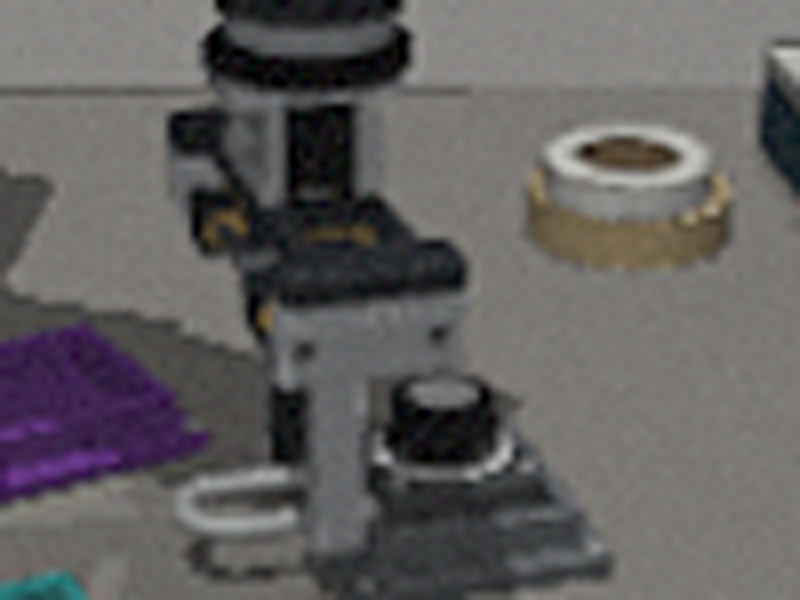

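Emit:
{"name": "play_rows", "arguments": {
  "deltas": [
    [[0,0,0,0,0,0,48],[0,0,0,0,0,0,40],[0,0,0,0,0,0,40],[0,0,0,0,0,0,40],[0,0,0,0,0,0,40],[-1,0,0,0,0,0,40],[-2,0,0,0,0,0,40],[-2,0,0,0,0,0,40],[0,0,0,0,0,0,40]]
  ],
  "grip_force": 60
}}

```text
time_s: 13.9
ee_pos: [0.5011, -0.0222, 0.038]
eef_rot: [3.023, 1.571, 0.136]
force: [1.6, -0.1, -2.1]
grip_width: 0.0431
```

Run:
```python
from h import *
st()
for t,n,(a,b,w,h) in (('side9','side',(205,140,100,75)),):
    snap(n,t); im=cv2.imread(f'pics/{t}.png')[b:b+h,a:a+w]; cv2.imwrite(f'pics/{t}z.png',cv2.resize(im,None,fx=8,fy=8,interpolation=cv2.INTER_CUBIC))
```

```text
t 13.9 p [ 0.5011 -0.0222  0.038 ] q [-0.117  0.439  1.819  0.     0.884  1.199] F [ 1.64 -0.07 -2.11] M [ 0.037 -0.022  0.09 ] w 0.0431
R [[0.0, 0.252, -0.968], [0.0, -0.968, -0.252], [-1.0, 0.0, -0.0]]
```

View pics/side9z.png

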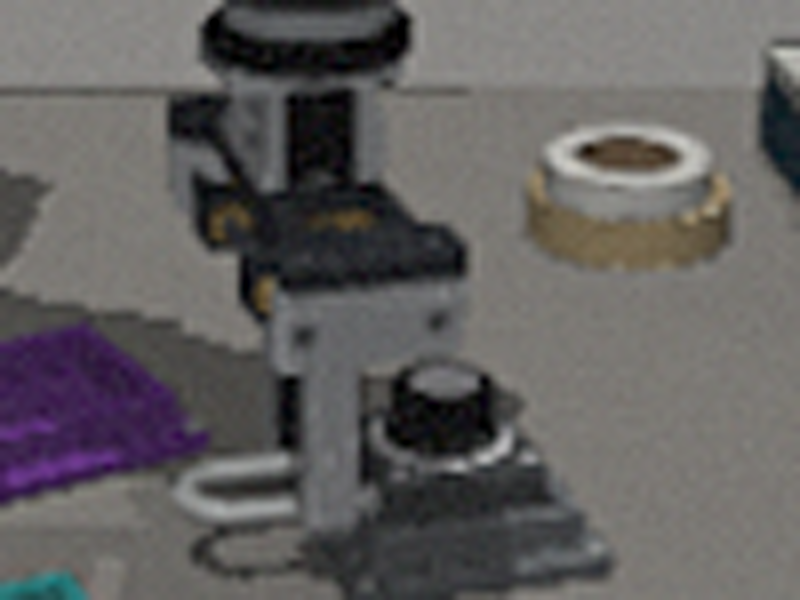

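Emit:
{"name": "play_rows", "arguments": {
  "deltas": [
    [[-3,0,0,0,0,0,40],[-4,0,0,0,0,0,40],[-5,0,0,0,0,0,40],[-6,0,0,0,0,0,40],[-7,0,0,0,0,0,40],[-7,0,0,0,0,0,40],[-7,0,0,0,0,0,40],[-7,0,0,0,0,0,40],[-7,0,0,0,0,0,40],[-7,0,0,0,0,0,40]]
  ]
}}

```text
time_s: 14.95
ee_pos: [0.501, -0.0223, 0.0984]
eef_rot: [2.7, 1.571, -0.187]
force: [-0.4, 0.2, -2.7]
grip_width: 0.0434
```

Emit:
{"name": "play_rows", "arguments": {
  "deltas": [
    [[-8,0,0,0,0,0,40],[-8,0,0,0,0,0,40],[-8,0,0,0,0,0,40],[-8,0,0,0,0,0,40],[-8,0,0,0,0,0,40],[-8,0,0,0,0,0,40],[-7,0,0,0,0,0,40],[-5,0,0,0,0,0,40],[-4,0,0,0,0,0,40],[-2,0,0,0,0,0,40]]
  ]
}}

```text
time_s: 15.95
ee_pos: [0.5011, -0.0223, 0.164]
eef_rot: [2.653, 1.571, -0.234]
force: [-0.2, -0.2, -3.3]
grip_width: 0.0434
```

Emit:
{"name": "play_rows", "arguments": {
  "deltas": [
    [[0,0,0,0,0,0,40],[0,0,0,0,0,0,40],[0,0,0,0,0,0,40],[0,0,0,0,0,0,40],[0,0,0,0,0,0,40]]
  ]
}}

```text
time_s: 16.45
ee_pos: [0.501, -0.0223, 0.1636]
eef_rot: [-0.279, 1.571, 3.117]
force: [-1.0, 0.1, -3.9]
grip_width: 0.0433
```

Run:
```python
from h import *
st()
for t,n,(a,b,w,h) in (('side10','side',(205,110,100,75)),):
    snap(n,t); im=cv2.imread(f'pics/{t}.png')[b:b+h,a:a+w]; cv2.imwrite(f'pics/{t}z.png',cv2.resize(im,None,fx=8,fy=8,interpolation=cv2.INTER_CUBIC))
```

```text
t 16.45 p [ 0.501  -0.0223  0.1636] q [-0.117  0.253  1.729 -0.     1.16   1.199] F [-1.    0.13 -3.9 ] M [-0.028  0.268  0.011] w 0.0433
R [[-0.0, 0.252, -0.968], [0.0, -0.968, -0.252], [-1.0, -0.0, 0.0]]
```

View pics/side10z.png

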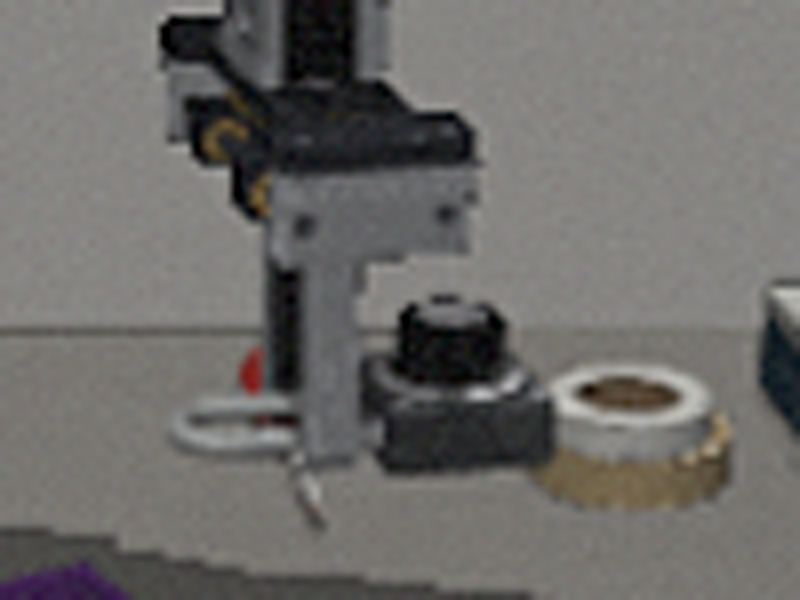

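Run:
```python
from h import *
c=snap('side','side11'); o,R=st()
X=-R[:,2]*1; X[2]=0; X/=np.linalg.norm(X); Y=np.cross([0,0,1],X)
im=c['img'][:,:,::-1].copy(); a,b,w,h=205,110,100,75
z=cv2.resize(im[b:b+h,a:a+w],None,fx=8,fy=8,interpolation=cv2.INTER_CUBIC)
for tilt,col in((0,(0,255,0)),(.08,(0,0,255))):
    G=o['ee_pos']-[0,0,.009]
    Xt=X*np.cos(tilt)-np.array([0,0,1])*np.sin(tilt); Zt=np.cross(Xt,Y)
    O=G+Xt*.0535
    def p(x,y,zz): return O+Xt*x+Y*y+Zt*(zz-.014)
    q=lambda P:((proj(c,P)-[a,b]+.5)*8-.5).astype(np.int32)
    for zz in(0,.028): cv2.polylines(z,[q([p(sx*.033,sy*.033,zz) for sx,sy in((1,1),(1,-1),(-1,-1),(-1,1))])],True,col,1)
    th=np.linspace(0,6.28,40); cv2.polylines(z,[q([p(.0195*np.cos(t),.0195*np.sin(t),.052) for t in th])],True,col,1)
    th=np.linspace(-1.57,1.57,20); cv2.polylines(z,[q([p(-.033,.018,.014)]+[p(-.0835-.018*np.cos(t)-.0,-.018*np.sin(-t)*-1 if 0 else .018*np.sin(-t),.014) for t in th]+[p(-.033,-.018,.014)])],False,col,1)
cv2.imwrite('pics/side11z.png',z)
snap('top','top11')
```

```text
t 16.55 p [ 0.501  -0.0223  0.1637] q [-0.118  0.253  1.729 -0.     1.16   1.199] F [ 0.4  -0.22 -2.48] M [-0.     0.183  0.001] w 0.0428
R [[-0.0, 0.252, -0.968], [0.0, -0.968, -0.252], [-1.0, -0.0, 0.0]]
```

View pics/side11z.png

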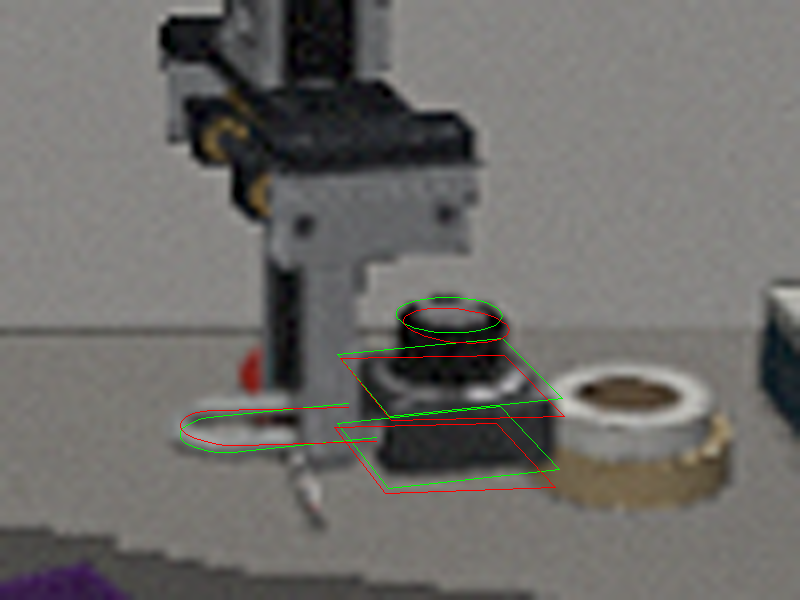

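View pics/top11.png

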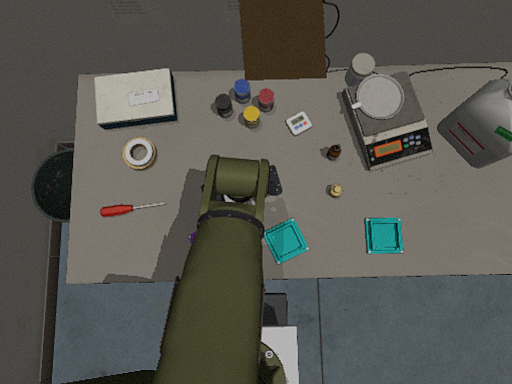

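View pics/side11.png

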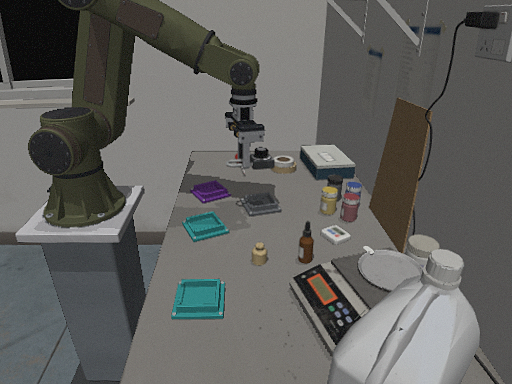

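Run:
```python
from h import *
im=cv2.imread('pics/side11.png'); a,b,w,h=245,140,36,34
z=cv2.resize(im[b:b+h,a:a+w],None,fx=16,fy=16,interpolation=cv2.INTER_CUBIC)
z=np.clip(z.astype(float)*1.8,0,255).astype(np.uint8)
cv2.imwrite('pics/side11zz.png',z)
```

```text
(no output)
```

View pics/side11zz.png

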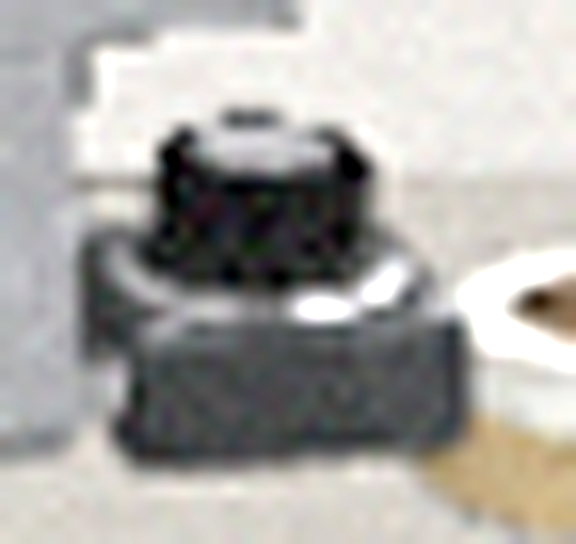

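Run:
```python
from h import *
from scipy.optimize import least_squares
c=load('side11'); o,R=st()
f16=lambda u,v:((u+.5)/16-.5+245,(v+.5)/16-.5+140)
f8=lambda u,v:((u+.5)/8-.5+205,(v+.5)/8-.5+110)
th=np.linspace(0,6.28,60)
obs=[([-.033,-.033,0],f16(122,462)),([.033,-.033,0],f16(465,442)),([-.033,-.033,.028],f16(140,328)),([.033,-.033,.028],f16(468,315)),([0,0,.052],f16(262,150))]
def pose(p):
    return Ro.from_rotvec([0,0,.255+p[5]])*Ro.from_rotvec([0,p[4],0])*Ro.from_rotvec([p[3],0,0])
G=o['ee_pos']
def res(p):
    Q=pose(p); O=G+p[:3]
    P=[O+Q.apply(np.array(x)-[-.0535,0,.014]) for x,_ in obs]
    e=(proj(c,P)-np.array([y for _,y in obs])).ravel()
    bow=np.array([O+Q.apply([-.0835-.0225*np.cos(t)+.0535,.0225*np.sin(t),0]) for t in np.linspace(-1.5,1.5,40)])
    e=np.append(e,proj(c,bow)[:,0].min()-f8(168,425)[0])
    return np.concatenate([e/.5,(p[:3]-[0,0,-.009])/.003,[p[3]/.03,p[4]/.2,p[5]/.03]])
s=least_squares(res,np.zeros(6)); print(s.x.round(4)); print((s.fun[:11]*.5).round(2))
print(np.sqrt(np.diag(np.linalg.inv(s.jac.T@s.jac))).round(3))
```

```text
t 16.6 p [ 0.501  -0.0223  0.1637] q [-0.118  0.253  1.729 -0.     1.16   1.198] F [ 1.01  0.12 -2.9 ] M [-0.057  0.239  0.036] w 0.0432
R [[-0.0, 0.252, -0.968], [-0.0, -0.968, -0.252], [-1.0, -0.0, 0.0]]
[-0.0014  0.0035 -0.0052 -0.0184  0.056   0.0113]
[ 0.29  0.76  0.11  0.75 -0.27 -0.01  0.7  -0.28 -0.21 -0.83 -0.49]
[0.001 0.003 0.002 0.027 0.021 0.025]
```

Emit:
{"name": "play_rows", "arguments": {
  "deltas": [
    [[0,0,0,0,0.01,0,40],[0,0,0,0,0.015,0,40],[0,0,0,0,0.015,0,40],[0,0,0,0,0.005,0,40],[0,0,0,0,0,0,40],[0,0,0,0,0,0,40],[0,0,0,0,0,0,40],[0,0,0,0,0,0,40],[0,0,0,0,0,0,40]]
  ]
}}

```text
time_s: 17.5
ee_pos: [0.501, -0.0223, 0.1637]
eef_rot: [-3.141, 1.526, 0.256]
force: [0.4, 0.1, -2.2]
grip_width: 0.0436
```

Run:
```python
from h import *
st()
snap('side','side12')
im=cv2.imread('pics/side12.png'); a,b,w,h=220,130,61,46
z=cv2.resize(im[b:b+h,a:a+w],None,fx=12,fy=12,interpolation=cv2.INTER_CUBIC)
z=np.clip(z.astype(float)*1.6,0,255).astype(np.uint8)
cv2.imwrite('pics/side12z.png',z)
```

```text
t 17.5 p [ 0.501  -0.0223  0.1637] q [-0.126  0.231  1.758  0.019  1.112  1.182] F [ 0.44  0.09 -2.21] M [-0.083  0.317  0.007] w 0.0436
R [[0.043, 0.252, -0.967], [0.011, -0.968, -0.252], [-0.999, -0.0, -0.045]]
```

Emit:
{"name": "play_rows", "arguments": {
  "deltas": [
    [[0,0,0,0,0,0,40],[0,0,0,0,0,0,40],[0,0,0,0,0,0,40],[0,0,0,0,0,0,40],[0,0,0,0,0,0,40],[0,0,0,0,0,0,40],[0,0,0,0,0,0,40],[0,0,0,0,0,0,40],[0,0,0,0,0,0,40],[0,0,0,0,0,0,40]]
  ]
}}

```text
time_s: 18.55
ee_pos: [0.501, -0.0223, 0.1638]
eef_rot: [3.141, 1.526, 0.254]
force: [0.9, 1.0, -2.5]
grip_width: 0.0432
```

Run:
```python
from h import *
st()
snap('side','side13')
A=cv2.imread('pics/side12.png').astype(int);B=cv2.imread('pics/side13.png').astype(int)
print(abs(A-B)[140:180,225:285].mean(),abs(A-B)[300:380,:150].mean())
g=lambda I:np.float32(cv2.cvtColor(I.astype(np.uint8),cv2.COLOR_BGR2GRAY)[140:180,225:285]); print(cv2.phaseCorrelate(g(A),g(B)))
```

```text
t 18.55 p [ 0.501  -0.0223  0.1638] q [-0.126  0.23   1.758  0.019  1.112  1.182] F [ 0.86  0.99 -2.5 ] M [-0.083  0.285  0.026] w 0.0432
R [[0.044, 0.252, -0.967], [0.011, -0.968, -0.252], [-0.999, 0.0, -0.045]]
3.1 2.7832777777777777
((0.046539277082850106, -0.0043819200156676175), 0.9753083465496699)
```

View pics/side12z.png

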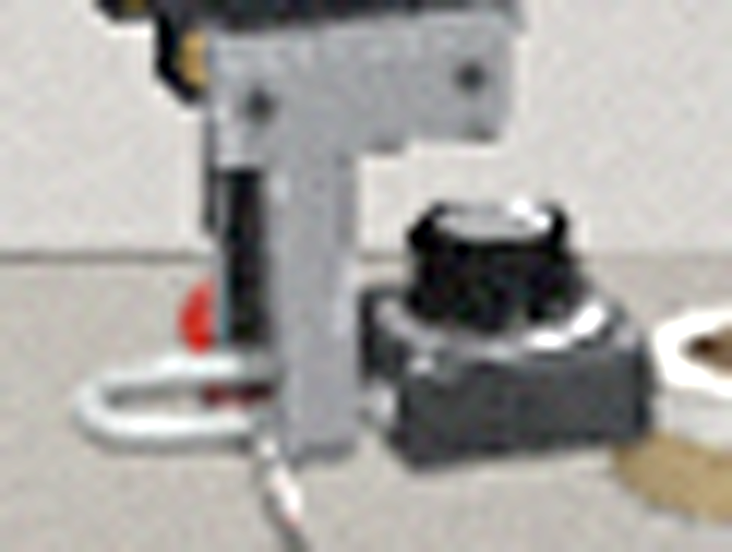

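```bash
python3 -c "
from station import hand_in
print(hand_in())"
```

```text
the job is handed in; nothing more can be done
None
```

I turned the dial, opened the lock and lifted it out of the cradle. I handed it in with the gripper holding it by the shackle, dial up, about 15 cm above the bench. The robot's clock read about 18.6 s of the allowed 64 s.

**Steps taken**
- **Dial:** I turned it clockwise 1.85 rad in one grip, and the shackle sprang out about 6.6 mm in the side picture.
- **Shackle:** I drew it out until the pull rose from about 3 N to 13 N with almost no further movement, which I took as the end stop. By the side picture it is then about 18 mm out in total.
- **Lift:** I re-gripped the shackle legs close to the case at 60 N and lifted straight up. The measured load of 2.2 to 2.9 N is about the lock's weight.

**Last checks**
- Two side pictures 1 s apart show the held lock moving less than 0.05 px.
- The TCP is at z = 0.164 m, so the middle of the case is about 0.155 m up and its underside about 0.14 m.
- A fit to the side picture showed the case about 0.056 rad (±0.02) nose-down. I tilted the tool 0.045 rad to correct this. The edges now suggest it is level or up to about 0.025 rad nose-up.
- The weight, bottle and driver looked in place by eye in the last pictures.

**What was less clear**
- The dial's stop was not clear in the torque reading because of noise, so I relied on the shackle in the picture to know the notch had been reached.
- The top camera could not see the held lock, because the arm covered it.

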